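Feel along a board's edge strip

ROBOT

A 6-joint arm with a two-finger parallel gripper is mounted at the origin on the work surface. World frame = base frame: x ahead of the robot, y to its left, z up, the work surface at z = 0. Lengths are in m, angles in degrees, forces in N, time in s.
With the tool pointing down it reaches from about 0.35 to 0.875 m from the base axis. Payload 4.2 kg.
Tool frame: the origin (TCP) lies on the mounting face of the last link; the fingertips stand 182 mm ahead of it and the grasp point (between the pads) lies 164 mm ahead of it (r.tcp_to_grasp is the distance from the TCP to the grasp point, in m); z points along the fingers, y is the line along which they close (so a half turn about z gives the same grasp; the last joint's range is limited). The gripper opens to 87 mm and grips with 3 to 60 N. Pads are 19 mm wide; open, the fingers measure 117 mm over their backs; the gripper's body (75 mm by 190 mm) begins 51 mm behind the grasp point.
Start: joints at [-59.267, 22.042, 0.453, 0, -68.411, -14.817], TCP at [0.171, -0.601, 0.405] pointing down, gripper open.
Joint ranges: [-179.83, 179.83], [-69.29, 118.12], [-61.27, 80.66], [-181.25, 117.63], [-171.15, -9.14], [-177.46, 177.46]. Speed limits (degrees/s): [159.86, 159.86, 180, 180, 180, 180].

INTERFACE

Orientations are given as a 3x3 rotation matrix whose columns are the frame's x, y, z axes.
In Python, from station import sense, eyes, r gives the robot as it stands.
- The arm moves only by the tool jog_arm, never from a script. Its argument "increments" is a list of rows, each a list of 4 numbers: the shift along the tool's x, y, z normalised to -1 to 1, where 1 is 0.02 m, then the turn about the tool's z normalised to -1 to 1, where 1 is 0.08 rad. A call has 1 to 10 rows; each row shifts and turns the commanded pose from where the row before left it, along the tool's axes as they then stand; what a row does not reach is not made up. A row lasts 1/10 s, in which the tool goes at most 50 mm and 8.59 degrees, less where a joint would pass 70% of its speed; a pose out of reach is approached as far as the arm can. A call with a number of a shift or a turn outside -1 to 1 is refused whole. A call with a gripper value outside its range is refused whole. "grip" is the finger opening in mm, from 0 to 87, set as the call begins (left out, the last holds). The fingers move at their own pace and stop on an object; the grip force is fixed at half the most. Time passes only in rows, so rows that do not move let the fingers close. It gives the time, the measured TCP pose, the force, the opening and the grip force at its end, in the units of the state.
- sense(): the state, without advancing time (a new reading comes with each control period).
- eyes.capture(name): name is "side" or "top"; returns the picture (384x512x3 uint8, blue, green, red); there is no depth.
- eyes.get_calibration(name): a dict with "camera_matrix" (3x3 intrinsics, pixels), "k1" (the pictures are not rectified: a ray, as slopes to the right and down, at radius r is drawn at 1 + k1 r^2 times it, then the intrinsics apply), "R" (3x3) and "t" (3): a world point X has camera coordinates R X + t. Camera axes: x right, y down, z forward; pixel columns grow to the right and rows downward; lengths in m; the calibration is good to about 2 mm. A picture is of the moment at which its call begins. get_calibration takes no time and is no camera call.
- r.finish_job(): hands the job in; it is judged then, once.
Trained networks look in the newest picture that a camera, given by its name, has taken for a name from the list of things; names that differ only in an ending like _2 or _b are one class to them, and where a whole thing is asked for, a point or a joint stands for the part that bears it (a point fixed in the world has none). Each returns a list of dicts, best first, with "conf" (0 to 1); they miss things now and then, are a little off and sometimes report something else, mostly with a low value. They report only what shows in the picture. A call takes as long as a camera call. They do not tell look-alikes from the thing itself.
- eyes.spot_in(camera, name): "centre" ([x, y, z] in m, in world coordinates, good to about 4 mm: the middle of the surface that is visible of it).
- eyes.outline_of(camera, name): "mask" (384x512 bool, what is visible of it).
The state is a dict: "time_s": time; "joints": joint angles; "joint_velocities": joint speeds; "effort": joint torques, N m; "tcp_pos": TCP position; "ee_rot": TCP orientation; "wrist_force": force on the tool from outside, world axes, zero at the start; "moment": the same for the moment, N m; "gripper_width": opening from 0.0 (shut) to 1.0 (fully open); "gripper_force": force on a finger pad.
Only numpy, scipy, OpenCV 4.12 (cv2) and the standard library are available. Lean on these libraries where they do the work, as an engineer would, in place of code of your own. Each camera call takes 0.05 s, during which the arm holds its last target. There are 200 camera calls.

TASK

Check the raised edge strip of the pointed board for rough spots: with the fingers shut and pointing down, run the fingertips along the top of the strip in one unbroken stroke, from the board's square end, round the bend, to the end of the strip at the point, then lift clear. Keep a light touch all the way: the board should give a little on its springs but never be pressed close to the bottom of its travel. Pick nothing up, and leave the square-ended board, the glue bottle, the mallet and the sanding block alone.

Things in the scene. Friction and masses are not known exactly. Their poses are not given: they have to be found in the camera images.
- board_frame (a point): The pointed board and its dark wood strip, 12 mm wide, 5 mm proud of the board. Frame: origin on the board's centre line 23 mm below the strip's top (36 mm above the table at rest); +x along the board to its point, +y to the edge with the strip, z up. Strip centre line: straight from x = -115 to 46 mm at y = 40 mm, then 45 degrees inward, straight to about (86, 0) mm.
- rest: Plywood base fixed to the table, 180 x 110 x 12 mm, carrying the pointed board on springs. Origin at table level, 36 mm below board_frame's, same axes. The board: pale wood, 220 x 100 x 18 mm, top face 54 mm above the table; sides parallel from its square end (x = -120 mm) to x = 50 mm, then 45 degrees in to a point at x = 100 mm.
- start (a point): Point on the middle of the strip's top, 15 mm from its end at the board's square end: begin here.
- p1 (a point): Point on the middle of the strip's top, 50 mm on from start.
- p2 (a point): Point on the middle of the strip's top, 100 mm on from start.
- bend (a point): Point on the middle of the strip's top at the bend, 146 mm on from start.
- finish (a point): Point on the middle of the strip's top near the board's point, 49 mm straight on from the bend, 7 mm before the strip's end: the stroke ends here.
- board (a joint): How far the pointed board is pressed straight down on its springs, in m: 0 untouched, 0.016 at the bottom stop. It starts to give at about 0.4 N, then needs 0.8 N per mm; it springs back by itself, stays level and moves no other way.
- board2 (a joint): The same for the square-ended board: 0 untouched, 0.016 at the bottom stop.
- square_top (a point): Centre of the top face (54 mm above the table) of the square-ended board, a bystander on a like sprung rest: pale wood, 220 x 100 x 18 mm, square at both ends, with a straight dark strip 200 mm long, 5 mm proud along one edge. z up, x along its length.
- glue: Bystander: loose glue bottle, pale with an orange cap, standing, 60 mm across, 150 mm high, origin at the centre of its underside.
- mallet: Bystander: loose wooden mallet lying flat; head 75 x 120 x 65 mm with its middle 100 mm along +x from the origin, round handle 28 mm thick reaching to 157 mm along -x; the origin is at table level.
- sander: Bystander: loose cork sanding block, 110 x 65 x 28 mm, origin at the centre of its underside.
Mind the look-alikes: they are no part of the job. Leave any green look-alike of the rest alone. What is shaped like the part that bears board2 but purple is not meant.

How it is judged:
By the outcome, as a careful person would: the job done as asked, in the order asked, and still so for the second after the job is handed in, with the robot touching nothing.
It also fails if it takes over 48 s, if anything falls off the work surface, if the arm or the gripper's body presses on something with over 40 N, if the wrist force passes 120 N, or if a joint passes its speed limit or range.

## Working session

There is one attempt and no reset: what is moved stays moved. The work goes in short steps, Python scripts to look and compute and a tool call to move; the robot and the scene stay as the last step left them, time stands still between calls to the robot, and variables do not carry over. Pictures are saved under pics/ and viewed, at most 10 in all, crops included, and the job is handed in when it is done.

Besides the shell and the picture viewer there is one more tool, called after ">>>" in YAML: its name, and indented under it one key for each argument. jog_arm: Moves the arm, as the interface text tells. Its arguments: {"type":"object","properties":{"increments":{"type":"array"},"grip":{"type":"number"}},"required":["increments"]}

```bash
mkdir -p pics; python3 - <<'E'
from station import sense, eyes, r
import cv2,numpy as np
for c in("top","side"):
    im=eyes.capture(c); cv2.imwrite(f"pics/{c}0.png",im)
    for n in("board_frame","rest","board2","square_top","glue","mallet","sander"):
        try: print(c,n,[(np.round(d["centre"],3).tolist(),round(d["conf"],2)) for d in eyes.spot_in(c,n)])
        except Exception as e: print(c,n,e)
s=sense();print(s["time_s"],s["tcp_pos"],np.round(s["ee_rot"],3).tolist(),s["wrist_force"],s["gripper_width"])
E
```

```text
top board_frame [([0.553, 0.16, 0.055], 0.9), ([0.303, 0.292, 0.053], 0.83)]
top rest [([0.552, 0.151, 0.051], 0.72), ([0.301, 0.283, 0.055], 0.67), ([0.741, -0.048, 0.098], 0.18)]
top board2 [([0.278, -0.248, 0.052], 0.93), ([0.304, 0.293, 0.056], 0.86), ([0.556, -0.178, 0.055], 0.82), ([0.554, 0.155, 0.05], 0.77)]
top square_top [([0.281, -0.244, 0.049], 0.95), ([0.556, -0.171, 0.058], 0.85)]
top glue [([0.741, -0.05, 0.1], 0.78)]
top mallet [([0.539, -0.463, 0.064], 0.72)]
top sander [([0.49, 0.447, 0.028], 0.84)]
side board_frame [([0.547, 0.167, 0.053], 0.7), ([0.309, 0.306, 0.054], 0.66)]
side rest [([0.548, 0.182, 0.051], 0.7)]
side board2 [([0.308, 0.309, 0.056], 0.89), ([0.268, -0.231, 0.055], 0.76)]
side square_top [([0.271, -0.23, 0.055], 0.77), ([0.552, -0.154, 0.05], 0.75)]
side glue [([0.744, -0.031, 0.073], 0.73), ([0.548, 0.167, 0.055], 0.65)]
side mallet [([0.536, -0.444, 0.043], 0.81)]
side sander [([0.497, 0.463, 0.029], 0.82), ([0.553, 0.167, 0.055], 0.55)]
0.8 [ 0.17141137 -0.60099499  0.40477251] [[-0.962, -0.274, 0.0], [-0.274, 0.962, -0.0], [-0.0, -0.0, -1.0]] [ 0.72377438 -0.21424341  0.07961807] 1.0021848196366305
```

View pics/top0.png

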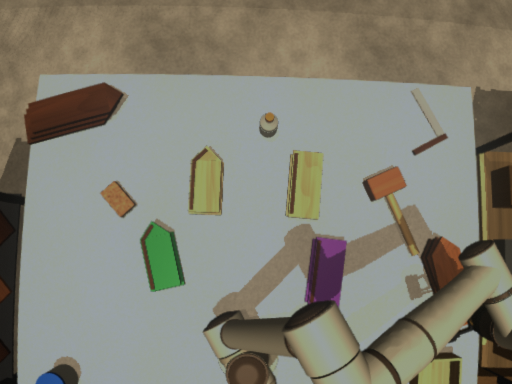

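View pics/side0.png

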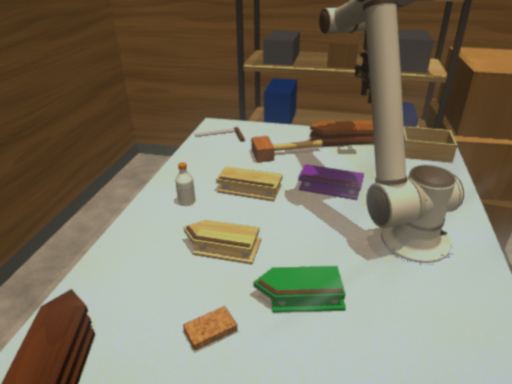

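The target is the pale pointed board: around (207,182) in the top view, with its point up, and around (225,238) in the side view. The green board at (162,257) is the look-alike. I'll zoom in to see which edge has the strip.

```bash
python3 - <<'E'
from station import eyes
import cv2,numpy as np
a=cv2.imread("pics/top0.png")[138:223,177:237]; b=cv2.imread("pics/side0.png")[212:268,177:267]
a=cv2.resize(a,None,fx=6,fy=6,interpolation=cv2.INTER_CUBIC);b=cv2.resize(b,None,fx=4.8,fy=4.8,interpolation=cv2.INTER_CUBIC)
o=np.zeros((600,800,3),np.uint8);o[:a.shape[0],:360]=a;o[:b.shape[0],365:365+b.shape[1]]=b[:, :435]
cv2.imwrite("pics/z.png",o)
for c in("top","side"):
    print(c,{k:np.round(v,4).tolist() for k,v in eyes.get_calibration(c).items()})
    for n in("board_frame","rest"):
        for d in eyes.outline_of(c,n):
            m=d["mask"];ys,xs=np.nonzero(m);print(c,n,round(d["conf"],2),m.sum(),xs.min(),xs.max(),ys.min(),ys.max())
            if (c=="top" and 190<xs.mean()<225) or (c=="side" and 200<xs.mean()<250 and 215<ys.mean()<260): np.save(f"{c}_{n}.npy",m)
E
```

```text
top {'camera_matrix': [[418.4022, 0.0, 258.513], [0.0, 418.4022, 187.3859], [0.0, 0.0, 1.0]], 'k1': -0.1429, 'R': [[0.0269, -0.9995, 0.0144], [-0.9911, -0.0285, -0.1297], [0.1301, -0.0108, -0.9914]], 't': [-0.0361, 0.5425, 1.3415]}
top board_frame 0.93 1875 141 179 223 290
top board_frame 0.72 1890 188 221 146 213
top rest 0.79 2116 140 184 222 290
top rest 0.6 2082 188 223 147 214
side {'camera_matrix': [[392.6305, 0.0, 250.1729], [0.0, 392.6305, 194.583], [0.0, 0.0, 1.0]], 'k1': -0.0567, 'R': [[-0.9701, -0.2419, -0.0178], [-0.1175, 0.5329, -0.838], [0.2122, -0.8109, -0.5454]], 't': [0.4977, 0.1357, 1.1736]}
side board_frame 0.86 2783 254 345 266 301
side board_frame 0.57 1789 184 258 220 253
side rest 0.92 3532 254 345 266 312
side rest 0.73 2482 185 261 220 264
```

View pics/z.png

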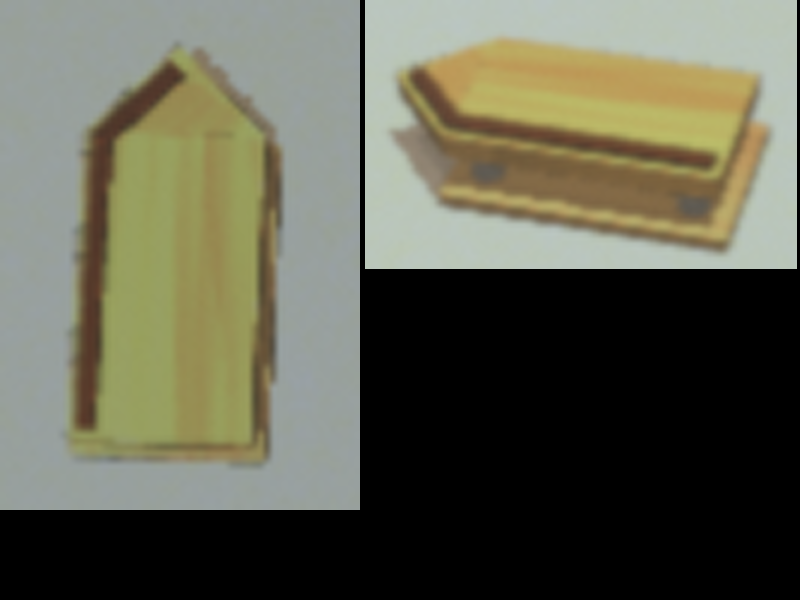

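In the zoomed crops the strip runs along the board's left edge in the top view (crop column ~90, i.e. full-image column ~192). It bends at about (192,160) and ends near the point at about (207,149). Next I'll fit the strip model to both views.

```bash
cat > fit.py <<'E'
import cv2,numpy as np
from station import eyes
from scipy.optimize import minimize
P=np.array([(-115,46),(48.49,46),(90.24,4.24),(81.76,-4.24),(43.51,34),(-115,34)])/1000
def proj(c,X):
    k=eyes.get_calibration(c);q=X@np.array(k["R"]).T+k["t"];s=q[:,:2]/q[:,2:]
    s=s*(1+k["k1"]*(s**2).sum(1,keepdims=True));K=np.array(k["camera_matrix"])
    return s@K[:2,:2].T+K[:2,2]
def world(p,X):
    x,y,a,z=p;c,s=np.cos(a),np.sin(a)
    return np.c_[x+c*X[:,0]-s*X[:,1],y+s*X[:,0]+c*X[:,1],z+X[:,2]]
S=8
def render(c,p,box):
    x0,y0,x1,y1=box;m=np.zeros(((y1-y0)*S,(x1-x0)*S),np.float32)
    A=[(proj(c,world(p,np.c_[P,np.full(6,h)]))-[x0,y0]+.5)*S-.5 for h in(.0,-.005)]
    i=lambda q:np.round(q*16).astype(np.int32)
    for q in A: cv2.fillPoly(m,[i(q)],1,shift=4)
    for j in range(6):
        k=(j+1)%6;cv2.fillPoly(m,[i(np.array([A[0][j],A[0][k],A[1][k],A[1][j]]))],1,shift=4)
    return cv2.resize(cv2.GaussianBlur(m,(0,0),S*.5),None,fx=1/S,fy=1/S,interpolation=cv2.INTER_AREA)
B={"top":(180,140,230,220),"side":(180,215,265,260)}
def target(c):
    x0,y0,x1,y1=B[c];g=cv2.imread(f"pics/{c}0.png")[y0:y1,x0:x1,2].astype(np.float32)
    return g
G={c:target(c) for c in B}
def cost(p,cs):
    e=0
    for c in cs:
        m=render(c,p,B[c]);w=cv2.dilate((m>.05).astype(np.uint8),np.ones((3,3)))>0
        e-=np.corrcoef(m[w],-G[c][w])[0,1] if w.sum()>50 else 0
    return e
if __name__=="__main__":
    for cs in(("top",),("side",),("top","side")):
        best=None
        for dx in(-.008,0,.008):
          for dy in(-.008,0,.008):
            p0=np.array([.55+dx,.165+dy,0,.059])
            f=(lambda v:cost(np.r_[v,.059],cs)) if len(cs)==1 else (lambda v:cost(v,cs))
            n=3 if len(cs)==1 else 4
            r=minimize(f,p0[:n],method="Nelder-Mead",options=dict(initial_simplex=np.vstack([p0[:n]]+[p0[:n]+d for d in np.diag([.006,.006,.06,.006])[:n,:n]]),xatol=1e-5,fatol=1e-5))
            if best is None or r.fun<best.fun:best=r
        print(cs,np.round(best.x,4),round(np.degrees(best.x[2]),2),round(best.fun,3))
    p=best.x;np.save("pose.npy",p)
    o=[]
    for c,f in(("top",7),("side",5)):
        x0,y0,x1,y1=B[c];im=cv2.resize(cv2.imread(f"pics/{c}0.png")[y0:y1,x0:x1],None,fx=f,fy=f,interpolation=cv2.INTER_CUBIC)
        q=(proj(c,world(p,np.c_[P,np.zeros(6)]))-[x0,y0]+.5)*f
        cv2.polylines(im,[np.round(q).astype(np.int32)],True,(255,0,255),1);o.append(im)
    a=np.zeros((560,780,3),np.uint8);a[:560,:350]=o[0];a[:225,352:777]=o[1][:,:425];cv2.imwrite("pics/fit.png",a)
    L=dict(start=(-100,40),p1=(-50,40),p2=(0,40),bend=(46,40),finish=(80.6,5.4))
    for n,v in L.items():print(n,np.round(world(p,np.array([[v[0]/1000,v[1]/1000,0]]))[0],4))
E
python3 fit.py
```

```text
('top',) [ 0.5774  0.155  -0.0101] -0.58 -0.972Traceback (most recent call last):
  File "fit.py", line 40, in <module>
    r=minimize(f,p0[:n],method="Nelder-Mead",options=dict(initial_simplex=np.vstack([p0[:n]]+[p0[:n]+d for d in np.diag([.006,.006,.06,.006])[:n,:n]]),xatol=1e-5,fatol=1e-5))
    res = _minimize_neldermead(fun, x0, args, callback, bounds=bounds,
                               **options)
    fsim[j] = func(sim[j])
              ~~~~^^^^^^^^
    fx = function(np.copy(x), *(wrapper_args + args))
  File "fit.py", line 38, in <lambda>
    f=(lambda v:cost(np.r_[v,.059],cs)) if len(cs)==1 else (lambda v:cost(v,cs))
                ~~~~^^^^^^^^^^^^^^^^^^
  File "fit.py", line 29, in cost
    m=render(c,p,B[c]);w=cv2.dilate((m>.05).astype(np.uint8),np.ones((3,3)))>0
  File "fit.py", line 15, in render
    A=[(proj(c,world(p,np.c_[P,np.full(6,h)]))-[x0,y0]+.5)*S-.5 for h in(.0,-.005)]
        ~~~~^^^^^^^^^^^^^^^^^^^^^^^^^^^^^^^^^^
  File "fit.py", line 6, in proj
    k=eyes.get_calibration(c);q=X@np.array(k["R"]).T+k["t"];s=q[:,:2]/q[:,2:]
ValueError: time passes only in moves, steps and waits
```

```bash
sed -i 's/^P=np/CAL={c:eyes.get_calibration(c) for c in("top","side")}\nP=np/; s/k=eyes.get_calibration(c);q/k=CAL[c];q/; s/p0=np.array(\[.55+dx,.165+dy,0,.059\])/p0=np.array([.577+dx,.155+dy,-.01,.059])/; s/best is None or/best is None or np.isnan(best.fun) or/' fit.py; python3 fit.py
```

```text
('top',) [ 0.5773  0.155  -0.0108] -0.62 -0.972
('side',) [ 0.58    0.158  -0.0204] -1.17 -0.839
('top', 'side') [ 0.5791  0.1552 -0.0115  0.0564] -0.66 -1.799
start [0.4795 0.1964 0.0564]
p1 [0.5295 0.1958 0.0564]
p2 [0.5795 0.1952 0.0564]
bend [0.6255 0.1947 0.0564]
finish [0.6597 0.1597 0.0564]
```

View pics/fit.png

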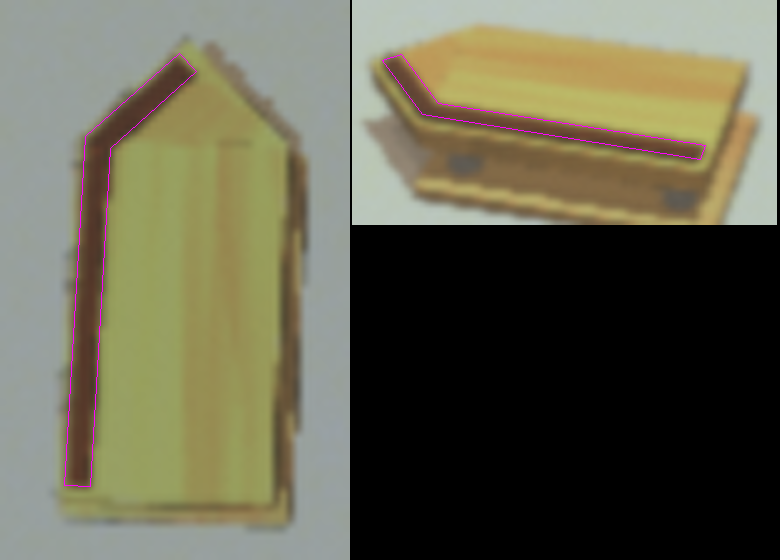

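>>> jog_arm:
  increments:
    - [0,0,0,0.87]
    - [0,0,0,0.87]
    - [0,0,0,0.87]
    - [0,0,0,0.86]
    - [-1,0,0,0]
    - [-1,0,0,0]
    - [-1,0,0,0]
    - [-1,0,0,0]
    - [-1,0.5,0,0]
    - [-1,0.5,0,0]
  grip: 0

```text
time_s: 2.0
tcp_pos: [0.2938, -0.5806, 0.4043]
ee_rot: [[-1.0, -0.001, -0.0], [-0.001, 1.0, 0.0], [0.0, 0.0, -1.0]]
wrist_force: [0.8, -0.4, -0.4]
gripper_width: 0.173
gripper_force: 0.0
```

>>> jog_arm:
  increments:
    - [-0.5,1,0,0]
    - [-0.5,1,0,0]
    - [-0.5,1,0,0]
    - [-0.5,1,0,0]
    - [-0.5,1,0,0]
    - [-0.5,1,0,0]
    - [-0.5,1,0,0]
    - [-0.5,1,0,0]
    - [-0.5,1,0,0]
    - [-0.5,1,0,0]

```text
time_s: 3.0
tcp_pos: [0.3931, -0.3795, 0.4048]
ee_rot: [[-1.0, -0.002, 0.0], [-0.002, 1.0, -0.0], [-0.0, -0.0, -1.0]]
wrist_force: [0.1, 0.3, 0.5]
gripper_width: 0.004
gripper_force: 0.0
```

>>> jog_arm:
  increments:
    - [-0.5,1,0,0]
    - [-0.5,1,0,0]
    - [-0.5,1,0,0]
    - [-0.5,1,0,0]
    - [-0.5,1,0,0]
    - [-0.5,1,0,0]
    - [-0.5,1,0,0]
    - [-0.5,1,0,0]
    - [0,1,0,0]
    - [0,1,0,0]

```text
time_s: 4.0
tcp_pos: [0.4725, -0.1791, 0.4047]
ee_rot: [[-1.0, -0.002, -0.0], [-0.002, 1.0, 0.0], [0.0, 0.0, -1.0]]
wrist_force: [1.0, 0.1, 0.0]
gripper_width: 0.008
gripper_force: 0.0
```

>>> jog_arm:
  increments:
    - [0,1,0,0]
    - [0,1,0,0]
    - [0,1,0,0]
    - [0,1,0,0]
    - [0,1,0,0]
    - [0,1,0,0]
    - [0,1,0,0]
    - [0,1,0,0]
    - [0,1,0,0]
    - [0,1,0,0]

```text
time_s: 5.0
tcp_pos: [0.4717, 0.0211, 0.405]
ee_rot: [[-1.0, -0.002, 0.0], [-0.002, 1.0, 0.0], [-0.0, 0.0, -1.0]]
wrist_force: [-0.9, 0.4, 0.4]
gripper_width: 0.005
gripper_force: 0.0
```

>>> jog_arm:
  increments:
    - [0,1,0,0]
    - [0,1,0,0]
    - [0,1,0,0]
    - [0,1,0,0]
    - [0,1,0,0]
    - [0,1,0,0]
    - [0,1,0,0]
    - [0,0.5,0,0]
    - [0,0,0,0]
    - [0,0,0,0]

```text
time_s: 6.0
tcp_pos: [0.4712, 0.1692, 0.4046]
ee_rot: [[-1.0, -0.001, -0.0], [-0.001, 1.0, -0.0], [0.0, -0.0, -1.0]]
wrist_force: [-0.4, -0.1, -0.1]
gripper_width: 0.008
gripper_force: 0.0
```

>>> jog_arm:
  increments:
    - [-0.35,1,0,0]
    - [0,0.37,0.9,0]
    - [0,0,1,0]
    - [0,0,1,0]
    - [0,0,1,0]
    - [0,0,1,0]
    - [0,0,1,0]
    - [0,0,1,0]
    - [0,0,0.5,0]
    - [0,0,0,0]

```text
time_s: 7.0
tcp_pos: [0.4781, 0.1957, 0.2556]
ee_rot: [[-1.0, 0.001, -0.002], [0.001, 1.0, -0.002], [0.002, -0.002, -1.0]]
wrist_force: [0.9, 0.3, 0.6]
gripper_width: 0.005
gripper_force: 0.0
```

```bash
python3 - <<'E'
from station import eyes,sense
import cv2,numpy as np
a=cv2.resize(eyes.capture("top")[130:230,150:250],None,fx=4,fy=4,interpolation=cv2.INTER_CUBIC)
b=cv2.resize(eyes.capture("side")[170:270,177:277],None,fx=4,fy=4,interpolation=cv2.INTER_CUBIC)
cv2.imwrite("pics/app.png",np.hstack([a,b]));P=[sense()["tcp_pos"] for _ in range(3)];print(P[-1],sense()["wrist_force"])
E
```

```text
[0.47865304 0.19634882 0.25739959] [-0.01395619  0.10171808 -0.09802765]
```

View pics/app.png

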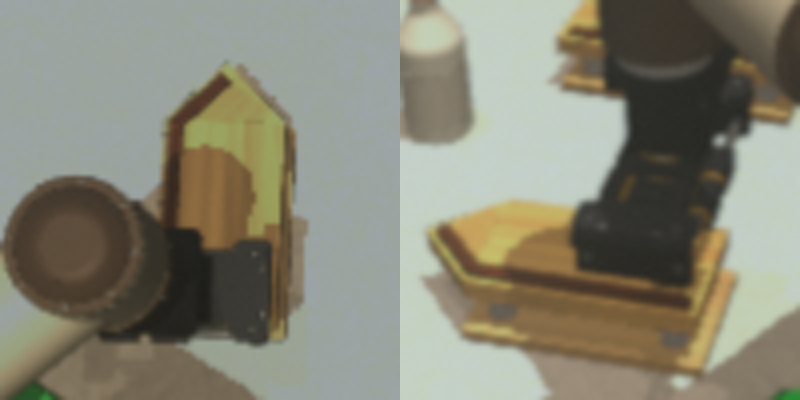

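The approach picture shows the gripper over the square end of the strip (about (690,300) in the right half), clear of everything else. I'll descend with the force readings as a guard.

>>> jog_arm:
  increments:
    - [0,0,0.35,0]
    - [0,0,0.35,0]
    - [0,0,0.1,0]
    - [0,0,0.1,0]
    - [0,0,0,0]

```text
time_s: 7.6
tcp_pos: [0.4782, 0.1965, 0.2388]
ee_rot: [[-1.0, -0.0, -0.0], [-0.0, 1.0, -0.0], [0.0, -0.0, -1.0]]
wrist_force: [-1.9, -0.1, 3.0]
gripper_width: 0.004
gripper_force: 1.3
```

>>> jog_arm:
  increments:
    - [0,0,0.08,0]
    - [0,0,0,0]
    - [0,0,0,0]

```text
time_s: 7.9
tcp_pos: [0.4782, 0.1964, 0.2373]
ee_rot: [[-1.0, -0.0, -0.0], [-0.0, 1.0, -0.0], [0.0, -0.0, -1.0]]
wrist_force: [-2.0, -0.9, 3.4]
gripper_width: 0.007
gripper_force: 1.9
```

>>> jog_arm:
  increments:
    - [-0.245,-0.003,0,0]
    - [-0.245,-0.003,0,0]
    - [-0.245,-0.003,0,0]
    - [-0.245,-0.003,0,0]
    - [-0.245,-0.003,0,0]
    - [-0.245,-0.003,0,0]
    - [-0.245,-0.003,0,0]
    - [-0.245,-0.003,0,0]
    - [-0.245,-0.003,0,0]
    - [-0.245,-0.003,0,0]

```text
time_s: 8.9
tcp_pos: [0.5277, 0.1958, 0.2371]
ee_rot: [[-1.0, -0.0, 0.0], [-0.0, 1.0, -0.0], [-0.0, -0.0, -1.0]]
wrist_force: [-3.1, 0.2, 4.0]
gripper_width: 0.001
gripper_force: 2.0
```

>>> jog_arm:
  increments:
    - [-0.245,-0.003,0,0]
    - [-0.245,-0.003,0,0]
    - [-0.245,-0.003,0,0]
    - [-0.245,-0.003,0,0]
    - [-0.245,-0.003,0,0]
    - [-0.245,-0.003,0,0]
    - [-0.245,-0.003,0,0]
    - [-0.245,-0.003,0,0]
    - [-0.245,-0.003,0,0]
    - [-0.245,-0.003,0,0]

```text
time_s: 9.9
tcp_pos: [0.5767, 0.1953, 0.2371]
ee_rot: [[-1.0, -0.0, -0.0], [-0.0, 1.0, 0.0], [0.0, 0.0, -1.0]]
wrist_force: [-3.6, -0.5, 3.4]
gripper_width: 0.005
gripper_force: 2.0
```

>>> jog_arm:
  increments:
    - [-0.245,-0.003,0,0]
    - [-0.245,-0.003,0,0]
    - [-0.245,-0.003,0,0]
    - [-0.245,-0.003,0,0]
    - [-0.245,-0.003,0,0]
    - [-0.245,-0.003,0,0]
    - [-0.245,-0.003,0,0]
    - [-0.245,-0.003,0,0]
    - [-0.245,-0.003,0,0]
    - [-0.245,-0.003,0,0]

```text
time_s: 10.9
tcp_pos: [0.6257, 0.1947, 0.2372]
ee_rot: [[-1.0, -0.0, 0.0], [-0.0, 1.0, -0.0], [-0.0, -0.0, -1.0]]
wrist_force: [-3.3, 0.2, 3.8]
gripper_width: 0.009
gripper_force: 2.0
```

>>> jog_arm:
  increments:
    - [-0.172,-0.176,0,0]
    - [-0.172,-0.176,0,0]
    - [-0.172,-0.176,0,0]
    - [-0.172,-0.176,0,0]
    - [-0.172,-0.176,0,0]
    - [-0.172,-0.176,0,0]
    - [-0.172,-0.176,0,0]
    - [-0.172,-0.176,0,0]
    - [-0.172,-0.176,0,0]
    - [-0.172,-0.176,0,0]

```text
time_s: 11.9
tcp_pos: [0.6599, 0.1591, 0.2372]
ee_rot: [[-1.0, -0.0, -0.0], [-0.0, 1.0, -0.0], [0.0, -0.0, -1.0]]
wrist_force: [-1.5, 1.6, 3.3]
gripper_width: 0.005
gripper_force: 2.0
```

>>> jog_arm:
  increments:
    - [0,0,0,0]
    - [0,0,0,0]

```text
time_s: 12.1
tcp_pos: [0.6602, 0.1588, 0.2374]
ee_rot: [[-1.0, -0.0, 0.001], [-0.0, 1.0, -0.001], [-0.001, -0.001, -1.0]]
wrist_force: [0.3, -1.6, 3.5]
gripper_width: 0.007
gripper_force: 1.9
```

Reached the finish point with contact held at about 3.5 N. Lifting clear.

>>> jog_arm:
  increments:
    - [0,0,-0.5,0]
    - [0,0,-1,0]
    - [0,0,-1,0]
    - [0,0,-1,0]
    - [0,0,-1,0]
    - [0,0,-1,0]
    - [0,0,-1,0]
    - [0,0,0,0]
    - [0,0,0,0]
    - [0,0,0,0]

```text
time_s: 13.1
tcp_pos: [0.6593, 0.1594, 0.3655]
ee_rot: [[-1.0, 0.0, -0.003], [0.0, 1.0, -0.001], [0.003, -0.001, -1.0]]
wrist_force: [-0.1, -0.4, -0.8]
gripper_width: 0.003
gripper_force: 0.0
```

```bash
python3 - <<'E'
from station import sense,r
s=sense();print(s["tcp_pos"],s["wrist_force"],s["time_s"]);print(r.finish_job())
E
```

```text
[0.65925314 0.15936742 0.36550465] [-0.09427232 -0.36566596 -0.84007827] 13.1
the job is handed in; nothing more can be done
None
```

I ran the closed fingertips along the strip in one unbroken stroke from start, round the bend, to finish at about 3–4 N (roughly 4 mm of the board's 16 mm travel), then lifted clear and handed the job in at 13.1 s; no verdict came back.

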